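Pin back the belt tensioner of a lab centrifuge drive

TASK

The drive deck of a lab centrifuge is on the bench for a belt change. Take the locking pin from its stand, swing the sprung tensioner arm back against its spring, and stand the pin fully down in the far hole of the deck (the one the arm passes second, not the nearer one), so that the arm rests on the pin and stays held back. Leave the bottle and the jar undisturbed.

Things in the scene. Friction and masses are not known exactly. Their poses are not given: they have to be found in the camera images.
- pin_head (a point): centre of the head of the loose steel locking pin: a cylinder 26 mm in diameter, 30 mm tall, to be gripped. Below it is the round shank, 10 mm in diameter, 72 mm long. z points up along the pin. Mass about 0.11 kg. At the start the pin hangs upright in its stand, the head's underside on the stand's tube; lift it straight up at least 75 mm to clear.
- pin_tip (a point): centre of the pin's lower end, 87 mm below the head's centre; the last 6 mm taper from 10 to 6 mm in diameter
- pin_stand: fixed stand of the pin: a dark steel foot 60 mm in diameter and 10 mm tall with an upright black tube 22 mm in diameter (bore 13 mm), whose top is 90 mm above the work surface; origin at the centre of the underside
- deck: fixed grey plate 280 x 280 x 34 mm, origin at the centre of its underside, x, y along its edges. On it, up to 30 mm above its top face, two fixed aluminium pulleys centred at x, y = (-78, -78) mm (100 mm in diameter) and (108, -108) mm (48 mm in diameter)
- pivot_axis (a point): point on the arm's vertical pivot axis at the level of the deck's top face (x, y = 70, -60 mm in the deck's frame; axes as the deck's). A hub 48 mm in diameter with a post and coil spring, 58 mm tall above the deck's top, stands here.
- tension_arm (a joint): angle of the sprung arm in rad, 0 at rest on its stop, growing counter-clockwise from above, end stop at 1.15. At 0 it points 1.745 rad counter-clockwise from the deck's x axis. The spring drives it back to 0 with 0.20 N m at rest, 0.40 N m at 0.8 rad (4 N at the holes' radius). With the pin in the far hole it rests on the pin at about 0.80 (near hole: 0.40).
- roller_centre (a point): axis of the black roller (40 mm in diameter, 26 mm tall) on the arm's end, half-way up the bar; moves with the arm. The arm is a straight dark steel bar 20 mm wide, from 5 to 30 mm above the deck's top, 165 mm from pivot axis to roller axis. Push it by its clockwise side, for example with the shank of the held pin, whose tip then passes just above the deck.
- far_hole (a point): centre of the mouth, in the deck's top face, of the far hole, where the pin belongs, ringed by a bright bush: 14 mm in diameter, 26 mm deep, blind, 105 mm from the pivot axis, in the direction 2.402 rad counter-clockwise from the deck's x axis. z up. With the pin fully down the head's underside is 46 mm above the deck's top.
- near_hole (a point): centre of the mouth of the near hole, the same size and at the same radius, 0.40 rad clockwise of the far hole: not to be used
- bottle: bystander: amber bottle 52 mm in diameter, 125 mm tall; origin at the centre of its underside
- jar: bystander: white jar 60 mm in diameter, 80 mm tall; origin at the centre of its underside
Mind the look-alikes: they are no part of the job. Leave any green, pink or purple look-alike of the part that bears pin_head alone.

How it is judged:
At the end, for the whole second after the job is handed in: The pin stands in the far hole (tip within 7 mm of the hole's axis and at least 20 mm deep, tilted less than 0.25 rad), and the tensioner arm rests still on it at 0.70 to 0.92 rad (horizontal distance between pin_tip and far_hole below 0.007 m and z of pin_tip in the frame of far_hole below -0.02 m and angle between pin_head's own z axis and vertical below 0.25 rad and value of joint tension_arm between 0.7 and 0.92 rad and velocity of joint tension_arm between -0.05 and 0.05 rad/s); the robot touches nothing.
It fails at once if the bottle is knocked or pushed more than 30 mm (distance of bottle from where it was at the start of the episode above 0.03 m).
It fails at once if the jar is knocked or pushed more than 30 mm (distance of jar from where it was at the start of the episode above 0.03 m).
It also fails if it takes over 42 s, if anything falls off the work surface, if the arm or the gripper's body presses on something with over 40 N, if the wrist force passes 120 N, or if a joint passes its speed limit or range.

ROBOT

A 6-joint arm with a two-finger parallel gripper is mounted at the origin on the work surface. World frame = base frame: x ahead of the robot, y to its left, z up, the work surface at z = 0. Lengths are in m, angles in rad, forces in N, time in s.
With the tool pointing down it reaches from about 0.325 to 0.75 m from the base axis. Payload 7.6 kg.
Tool frame: the origin (TCP) lies midway between the tips of the shut fingers; the grasp point (between the pads) lies 19 mm behind it (pinch_z is the z of the grasp point in the tool frame, in m); z points along the fingers, y is the line along which they close (so a half turn about z gives the same grasp; the last joint's range is limited). The gripper opens to 85 mm and grips with 20 to 120 N. Pads are 22 mm wide; open, the fingers measure 114 mm over their backs; the gripper's body (76 mm by 85 mm) begins 54 mm behind the grasp point. The pads swing forward as they close: fully open they stand 13 mm farther back than shut.
Start: joints at [-1.32, 0.052, 1.401, -0, 1.689, -0.07], TCP at [0.166, -0.498, 0.231] pointing down, gripper open.
Joint ranges: [-2.9, 2.9], [-0.91, 2.17], [0.12, 2.37], [-1.06, 4.2], [0.26, 2.73], [-2.93, 2.93]. Speed limits (rad/s): [2.57, 2.57, 3.01, 3.14, 3.14, 3.14].

INTERFACE

Orientations are given as a 3x3 rotation matrix whose columns are the frame's x, y, z axes.
In Python, from plant import state, read_camera, sign_off, pinch_z gives the robot as it stands.
- The arm moves only by the shell command python3 -m crank 'ROWS' [FORCE]. ROWS is JSON, a list that holds one entry, the list of rows, each a list of 7 numbers: the shift along the tool's x, y, z in mm, then the turn, a rotation vector about the tool's x, y, z in rad, then the closure, from 0 (fully open) to 1 (shut). A call has 1 to 12 rows; each row shifts and turns the commanded pose from where the row before left it, along the tool's axes as they then stand; what a row does not reach is not made up. A row lasts 1/12 s, in which the tool goes at most 41.7 mm and 7.16 degrees, less where a joint would pass 70% of its speed; a pose out of reach is approached as far as the arm can. A call with a gripper value outside its range is refused whole. The fingers move at their own pace and stop on an object; FORCE is the grip in N (left out, the last holds). Time passes only in rows, so rows that do not move let the fingers close. It gives the time, the measured TCP pose, the force, the opening and the grip force at its end, in the units of the state.
- state(): the state, without advancing time (a new reading comes with each control period).
- read_camera(name): name is "scene" or "top"; returns a dict with "color" (420x560x3 uint8, blue, green, red), "intrinsics" (3x3 intrinsics, pixels), "world_from_camera" (4x4, takes a point from camera to world coordinates). Camera axes: x right, y down, z forward; pixel columns grow to the right and rows downward; lengths in m; the calibration is good to about 2 mm. A picture is of the moment at which its call begins. There is no depth.
- sign_off(): hands the job in; it is judged then, once.
The state is a dict: "time_s": time; "joint_pos": joint angles; "dq": joint speeds; "tau": joint torques, N m; "tcp_pos": TCP position; "eef_rot": TCP orientation; "wrist_force": force on the tool from outside, world axes, zero at the start; "ft_torque": the same for the moment, N m; "finger_gap": finger opening in m; "grasp_force": force on a finger pad.
Only numpy, scipy, OpenCV 4.12 (cv2) and the standard library are available. Lean on these libraries where they do the work, as an engineer would, in place of code of your own. Each camera call takes 0.05 s, during which the arm holds its last target. There are 200 camera calls.

## Working session

There is one attempt and no reset: what is moved stays moved. The work goes in short steps, Python scripts to look and compute and a shell command to move; the robot and the scene stay as the last step left them, time stands still between calls to the robot, and variables do not carry over. Pictures are saved under pics/ and viewed, at most 10 in all, crops included, and the job is handed in when it is done.

```bash
mkdir -p pics; ls; python3 - <<'E'
from plant import state, read_camera, pinch_z
import cv2, numpy as np
for n in("scene","top"):
    r=read_camera(n); cv2.imwrite(f"pics/{n}0.png",r["color"]); np.savez(f"{n}0.npz",**r)
    print(n,r["intrinsics"].round(1).tolist(),r["world_from_camera"].round(4).tolist())
s=state(); print(s["time_s"],s["tcp_pos"],np.round(s["eef_rot"],3).tolist(),s["finger_gap"],pinch_z if not callable(pinch_z) else pinch_z())
E
```

```text
pics
scene [[381.5, 0.0, 280.1], [0.0, 381.5, 212.6], [0.0, 0.0, 1.0]] [[-0.3352, 0.7156, -0.6128, 1.0398], [0.9421, 0.2462, -0.2277, 0.3056], [-0.0121, -0.6536, -0.7567, 0.6995], [0.0, 0.0, 0.0, 1.0]]
top [[395.9, 0.0, 273.2], [0.0, 395.9, 218.2], [0.0, 0.0, 1.0]] [[0.0087, -0.9844, 0.1759, 0.4274], [-0.9996, -0.0042, 0.0262, 0.1143], [-0.0251, -0.1761, -0.9841, 0.8256], [0.0, 0.0, 0.0, 1.0]]
0.1 [ 0.16551676 -0.49794778  0.23053971] [[0.949, 0.315, -0.0], [0.315, -0.949, 0.001], [0.0, -0.001, -1.0]] 0.08540613959396016 -0.0187
```

View pics/scene0.png

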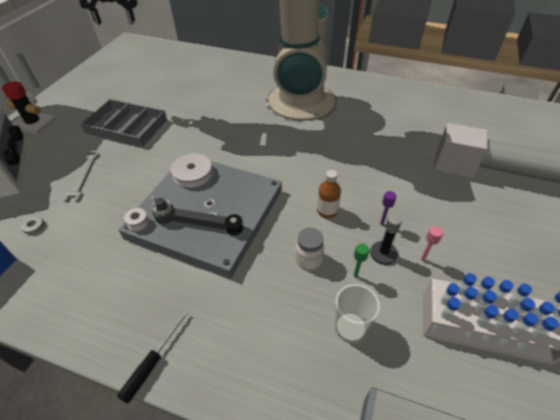

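View pics/top0.png

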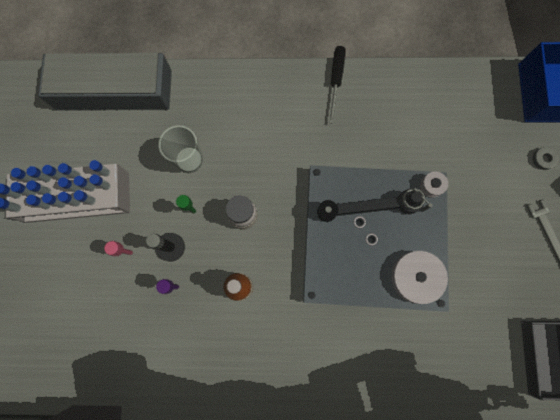

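Scene view: the grey-headed pin is in its stand at (392,226), with the deck's arm, hub and roller at left. Top view: the candidates are the grey head at (155,241), green (184,202), pink (113,248) and purple (165,287). The grey one fits: steel, standing on a dark foot with a black tube. The holes are at (360,222), near, and (372,239), which comes second counter-clockwise and so is the far one. I'll confirm both in one enlarged crop and measure.

```bash
cat > h.py <<'E'
import numpy as np, cv2
def ray(r,u,v):
    K=r["intrinsics"];T=r["world_from_camera"]
    return T[:3,3],T[:3,:3]@np.linalg.solve(K,[u,v,1.])
def onz(r,u,v,z):
    o,d=ray(r,u,v); return o+d*(z-o[2])/d[2]
def proj(r,p):
    T=r["world_from_camera"];q=r["intrinsics"]@(T[:3,:3].T@(np.asarray(p)-T[:3,3]));return q[:2]/q[2]
def tri(r1,a,r2,b):
    o1,d1=ray(r1,*a);o2,d2=ray(r2,*b)
    s=np.linalg.lstsq(np.c_[d1,-d2],o2-o1,rcond=None)[0]
    p,q=o1+s[0]*d1,o2+s[1]*d2; return (p+q)/2,np.linalg.norm(p-q)
E
python3 - <<'E'
from h import *
t=dict(np.load("top0.npz"));s=dict(np.load("scene0.npz"))
c=t["color"]
A=cv2.resize(c[190:300,95:205],(400,400),interpolation=3);B=cv2.resize(c[180:280,300:400],(400,400),interpolation=3)
C=cv2.resize(s["color"][180:280,340:440],(400,400),interpolation=3)[:, :]
D=cv2.resize(s["color"][180:255,150:250],(400,300),interpolation=3)
m=np.hstack([np.vstack([A,B]),np.vstack([C,np.zeros((400,400,3),np.uint8)])]);m[400:700,400:]=D
cv2.imwrite("pics/crop.png",cv2.resize(m,(600,600)))
g=cv2.cvtColor(c,cv2.COLOR_BGR2GRAY)
# bright bush rings
roi=np.zeros_like(g);roi[205:255,345:390]=255
m=((g>130)&(roi>0)).astype(np.uint8)
for q in cv2.findContours(m,0,2)[0]:
    if cv2.contourArea(q)>20:
        (u,v),rad=cv2.minEnclosingCircle(q);print("ring",u,v,rad,onz(t,u,v,.034).round(4))
# deck by colour
hsv=cv2.cvtColor(c,cv2.COLOR_BGR2HSV);print("deck hsv",hsv[250,330],hsv[150,280],"head",hsv[241,155],c[241,155],c[250,178])
d=cv2.inRange(c,(0,0,0),(255,255,95));print(c[250,330],c[150,280])
for n,p in dict(hub=(414,200),roller=(327,211)).items():print(n,onz(t,*p,.034+.03))
print("head",onz(t,155,241,.12))
E
```

```text
deck hsv [83 11 89] [ 27  23 109] head [ 26  18 111] [103 110 111] [48 49 49]
[88 89 85] [ 99 108 109]
hub [ 0.60081905 -0.14023867  0.064     ]
roller [0.57828578 0.02947992 0.064     ]
head [0.51079793 0.34623489 0.12      ]
```

View pics/crop.png

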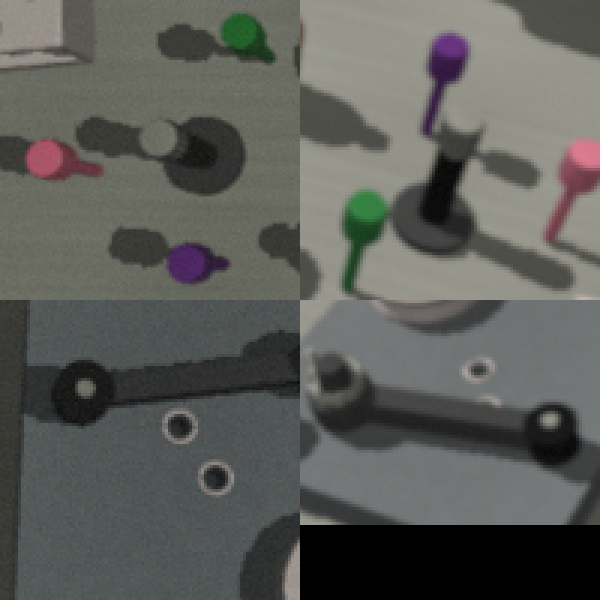

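The crop confirms it: top-left shows the grey steel head on the black tube and dark foot, at crop (160,138), i.e. top pixel (154,241). Near and far bushes are at crop (180,426) and (216,478), i.e. top pixels (360,222) and (372,239). Now refine with masks.

```bash
python3 - <<'E'
from h import *
t=dict(np.load("top0.npz"));s=dict(np.load("scene0.npz"))
g=cv2.cvtColor(t["color"],6).astype(float)
pts={}
for n,(u,v) in dict(near=(360,222),far=(372,239)).items():
    w=g[v-8:v+9,u-8:u+9];b=np.median(w);W=np.clip(w-b-12,0,None);yy,xx=np.mgrid[v-8:v+9,u-8:u+9]
    # ring centre: fit circle to bright pixels
    k=W>0;x,y=xx[k],yy[k];sol=np.linalg.lstsq(np.c_[2*x,2*y,np.ones(k.sum())],x**2+y**2,rcond=None)[0]
    pts[n]=onz(t,sol[0],sol[1],.034);print(n,k.sum(),sol[:2],pts[n].round(4))
print("hole dist (41.7 expected)",np.linalg.norm(pts["far"]-pts["near"])*1e3)
# pulley discs for deck pose
m=(cv2.cvtColor(t["color"],6)>125).astype(np.uint8)
for q in cv2.findContours(m,0,1)[0]:
    (u,v),(a,b),_=cv2.minAreaRect(q)
    if u>380 and 150<v<320 and cv2.contourArea(q)>150:
        print("pulley",(u,v),a,b,onz(t,u,v,.064).round(4))
# foot
m=(g<60).astype(np.uint8);m[:, :150]=0;m[:,190:]=0;m[:228]=0;m[266:]=0
q=max(cv2.findContours(m,0,1)[0],key=cv2.contourArea);(u,v),r=cv2.minEnclosingCircle(q);print("foot",u,v,r,onz(t,u,v,.01).round(4), onz(t,u+r,v,.01)[1]-onz(t,u-r,v,.01)[1])
# head, both views
np.set_printoptions(linewidth=200)
print(g[230:254,142:172].astype(int))
gs=cv2.cvtColor(s["color"],6);print(gs[212:244,380:408])
E
```

```text
near 65 [359.46951233 221.56818636] [ 0.5627 -0.0388  0.034 ]
far 64 [371.45545419 238.90190481] [ 0.5277 -0.0616  0.034 ]
hole dist (41.7 expected) 41.83835654659678
pulley (421.0, 277.0) 52.0 52.0 [ 0.452  -0.1454  0.064 ]
pulley (436.0, 183.0) 22.0 22.0 [ 0.6352 -0.1849  0.064 ]
foot 168.5 246.5 15.572511672973633 [0.5125 0.3534 0.01  ] -0.06526017768105452
[[105 106 108 108 101 105 106 108 108 107 108 104 102 106 104 108 111 107 110 103 102 106 109 106 106 105 110 104 108 110]
 [101 106 108 106 107 108 109 104 108 104 106 105 102 104 105 101 106 108 104 103 109 109 107 111 103 111 104 106 106 106]
 [106 109 108 108 104 105 108 103 104 105 104  98 103 106 106 107 108 108 106 107 110 108 103 100  96  94  95  94  96  93]
 [108 105 105 107 109 107 105 106 103 104 103  96  95  99  91  97 104 106 105 110 111 103  85  58  54  55  44  57  56  53]
 [107 109 114 107 106 107 107 107 100  96 100 109 103  89  77  72  84  96 110 103  96  80  54  51  51  55  45  49  50  45]
 [ 96 108 108 105 107 102 103 104 104 104 110 108 111 111 103  85  59  66  90  83  59  55  46  51  48  46  49  50  50  47]
[... 5196 characters left out ...]
  79  78]
 [144 137 118  78  39  16  16  12  10  13  14  12  24  60 102 133 145 148 147 147 144 139 134 128 120 106  94  85]
 [138 130 105  65  26  13  12  12  15  11  13  13  34  73 113 138 146 146 147 147 147 148 146 146 140 132 121 106]
 [121 110  84  48  18  14  12  12   9  13   9  19  47  88 124 141 146 147 145 145 145 146 147 148 146 146 141 133]
 [ 90  78  55  31  15  10   8  10  12  13  13  30  66 105 134 144 147 146 146 147 146 146 147 147 148 148 148 146]
 [ 67  54  35  17  11   9  13  13   8  12  14  43  84 120 140 144 146 145 146 147 147 147 147 147 148 147 148 147]
 [ 60  44  27  16  12  13  13  12   9  10  17  50  92 127 142 144 145 145 145 146 145 146 147 149 148 148 148 147]]
```

```bash
python3 -m crank '[[[33,-24,0,0,0,0,0.35],[33,-24,0,0,0,0,0.35],[33,-24,0,0,0,0,0.35],[33,-24,0,0,0,0,0.35],[33,-24,0,0,0,0,0.35],[33,-24,0,0,0,0,0.35],[33,-24,0,0,0,0,0.35],[33,-24,0,0,0,0,0.35],[33,-24,0,0,0,0,0.35],[33,-24,0,0,0,0,0.35],[33,-24,0,0,0,0,0.35],[33,-24,0,0,0,0,0.35]]]' 90
cat >> h.py <<'E'
def need(p,yaw=None):
    from plant import state
    s=state();R=np.array(s["eef_rot"]);d=R.T@(np.array(p)-s["tcp_pos"])*1e3
    y=np.arctan2(R[1,0],R[0,0])
    print("t",round(s["time_s"],2),"tcp",np.round(s["tcp_pos"],4),"shift",d.round(1),"yaw",round(y,3),"turn",None if yaw is None else round(y-yaw,3),"tilt",R[:2,2].round(4),"gap",round(s["finger_gap"],4),"F",np.round(s["wrist_force"],1),"q",np.round(s["joint_pos"],2))
E
python3 - <<'E'
from h import *
t=dict(np.load("top0.npz"));s=dict(np.load("scene0.npz"))
p=onz(t,152.6,239.7,.12);f=onz(t,169.5,246.5,.01);print(p,f,proj(s,p),proj(s,p-[0,0,.03]))
need([p[0],p[1],.231],2.356)
E
```

```text
time_s: 1.1
tcp_pos: [0.4512, -0.098, 0.2311]
eef_rot: [[0.949, 0.315, -0.0], [0.315, -0.949, -0.0], [-0.0, 0.0, -1.0]]
wrist_force: [0.8, -1.5, -0.1]
finger_gap: 0.0556
grasp_force: 0.0
[0.51313496 0.35075296 0.12      ] [0.51247654 0.3512803  0.01      ] [394.90048355 219.18115369] [391.70999617 228.65613086]
t 1.1 tcp [ 0.4512 -0.098   0.2311] shift [ 200.3 -406.3    0. ] yaw 0.321 turn -2.035 tilt [-0.0001 -0.0001] gap 0.0556 F [ 0.8 -1.5 -0.1] q [-0.29 -0.13  1.58 -0.    1.69  0.96]
```

```bash
python3 -m crank '[[[16.7,-33.9,0,0,0,0,0.35],[16.7,-33.9,0,0,0,0,0.35],[16.7,-33.9,0,0,0,0,0.35],[16.7,-33.9,0,0,0,0,0.35],[16.7,-33.9,0,0,0,0,0.35],[16.7,-33.9,0,0,0,0,0.35],[16.7,-33.9,0,0,0,0,0.35],[16.7,-33.9,0,0,0,0,0.35],[16.7,-33.9,0,0,0,0,0.35],[16.7,-33.9,0,0,0,0,0.35],[16.7,-33.9,0,0,0,0,0.35],[16.7,-33.9,0,0,0,0,0.35]]]' >/dev/null
python3 -m crank '[[[0,0,0,0,0,-0.12,0.35],[0,0,0,0,0,-0.12,0.35],[0,0,0,0,0,-0.12,0.35],[0,0,0,0,0,-0.12,0.35],[0,0,0,0,0,-0.12,0.35],[0,0,0,0,0,-0.12,0.35],[0,0,0,0,0,-0.12,0.35],[0,0,0,0,0,-0.12,0.35],[0,0,0,0,0,-0.12,0.35],[0,0,0,0,0,-0.12,0.35],[0,0,0,0,0,-0.12,0.35],[0,0,0,0,0,-0.12,0.35]]]' >/dev/null
python3 -m crank '[[[0,0,0,0,0,-0.12,0.35],[0,0,0,0,0,-0.12,0.35],[0,0,0,0,0,-0.12,0.35],[0,0,0,0,0,-0.12,0.35],[0,0,0,0,0,-0.115,0.35],[0,0,0,0,0,0,0.35]]]' >/dev/null
python3 -c "
from h import *
need([.5130,.3509,.086],2.356)"
```

```text
t 3.6 tcp [0.5123 0.3491 0.2306] shift [  0.7   1.9 144.6] yaw 2.36 turn 0.004 tilt [-0.0009 -0.0006] gap 0.0555 F [-0.3 -0.2 -0.3] q [ 0.54  0.32  1.09 -0.    1.72 -0.25]
```

```bash
python3 -m crank '[[[0.7,1.9,20,0,0,0,0.35],[0,0,20,0,0,0,0.35],[0,0,20,0,0,0,0.35],[0,0,20,0,0,0,0.35],[0,0,20,0,0,0,0.35],[0,0,15,0,0,0,0.35],[0,0,15,0,0,0,0.35],[0,0,14.5,0,0,0,0.35],[0,0,0,0,0,0,0.35]]]' 
python3 -m crank '[[[0,0,0,0,0,0,0.7],[0,0,0,0,0,0,0.8],[0,0,0,0,0,0,0.9],[0,0,0,0,0,0,0.9],[0,0,0,0,0,0,0.9],[0,0,0,0,0,0,0.9],[0,0,0,0,0,0,0.9],[0,0,0,0,0,0,0.9]]]' 90
python3 -c "
from h import *
need([.5130,.3509,.236],2.356)"
```

```text
time_s: 4.35
tcp_pos: [0.5116, 0.3499, 0.0827]
eef_rot: [[-0.704, 0.71, -0.006], [0.71, 0.704, -0.004], [0.002, -0.007, -1.0]]
wrist_force: [-0.1, -0.6, -0.6]
finger_gap: 0.0558
grasp_force: 0.0
time_s: 5.02
tcp_pos: [0.514, 0.3514, 0.0884]
eef_rot: [[-0.707, 0.708, 0.002], [0.708, 0.707, 0.001], [-0.001, 0.003, -1.0]]
wrist_force: [-0.7, -0.2, 5.5]
finger_gap: 0.0239
grasp_force: 88.2
t 5.02 tcp [0.514  0.3514 0.0884] shift [   0.2   -0.7 -147.6] yaw 2.356 turn -0.0 tilt [0.0024 0.0013] gap 0.0239 F [-0.7 -0.2  5.5] q [ 0.54  0.41  1.28 -0.    1.45 -0.24]
```

```bash
python3 -m crank '[[[0,0,-8,0,0,0,0.9],[0,0,-16,0,0,0,0.9],[0,0,-18,0,0,0,0.9],[0,0,-18,0,0,0,0.9],[0,0,-18,0,0,0,0.9],[0,0,-18,0,0,0,0.9],[0,0,-18,0,0,0,0.9],[0,0,-18,0,0,0,0.9],[0,0,-12,0,0,0,0.9],[0,0,-6,0,0,0,0.9],[0,0,0,0,0,0,0.9]]]'
python3 - <<'E'
from h import *
from plant import read_camera
a=[]
for n in("scene","top"):
    r=read_camera(n);np.savez(n+"1.npz",**r);a.append(r["color"])
cv2.imwrite("pics/lift.png",np.hstack([cv2.resize(a[0][90:270,310:490],(400,400),interpolation=3),cv2.resize(a[1][150:310,60:220],(400,400),interpolation=3)]))
need([.63,.05,.236],2.356)
E
```

```text
time_s: 5.93
tcp_pos: [0.5136, 0.3512, 0.2382]
eef_rot: [[-0.707, 0.707, 0.002], [0.707, 0.707, 0.001], [-0.001, 0.002, -1.0]]
wrist_force: [0.5, 0.4, -1.6]
finger_gap: 0.0233
grasp_force: 88.2
t 6.03 tcp [0.5131 0.3509 0.2357] shift [-2.955e+02 -1.300e+02 -2.000e-01] yaw 2.356 turn -0.0 tilt [-0.0013 -0.0009] gap 0.0242 F [-0.  -0.6 -1.3] q [ 0.54  0.33  1.08 -0.    1.74 -0.24]
```

View pics/lift.png

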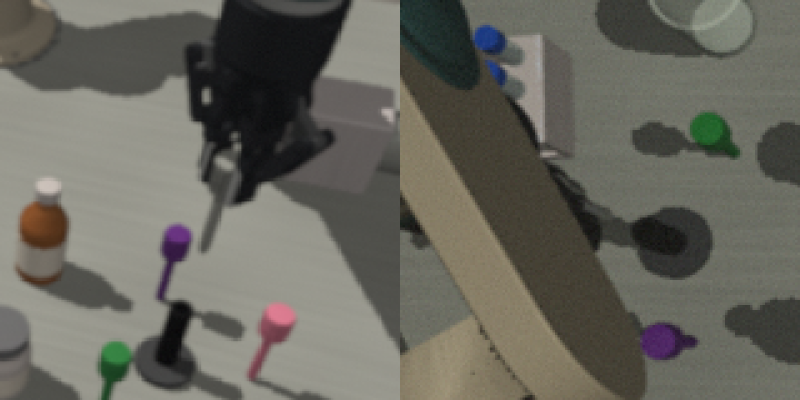

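Left crop: the pin is held upright, tip at crop (205,248), i.e. scene pixel (402,202). Right crop: the stand is empty, and the green and purple look-alikes are undisturbed. Now transit to the clockwise side of the arm.

```bash
python3 -m crank '[[[-15,-8,0,0,0,0,0.9],[-30,-16.3,0,0,0,0,0.9],[-31,-17,0,0,0,0,0.9],[-31,-17,0,0,0,0,0.9],[-31,-17,0,0,0,0,0.9],[-31,-17,0,0,0,0,0.9],[-31,-17,0,0,0,0,0.9],[-31,-17,0,0,0,0,0.9],[-31,-17,0,0,0,0,0.9],[-31,-17,0,0,0,0,0.9],[-31,-17,0,0,0,0,0.9],[-28.7,-13.7,0,0,0,0,0.9]]]'
python3 -m crank '[[[0,0,0,0,0,0,0.9],[0,0,0,0,0,0,0.9],[0,0,0,0,0,0,0.9]]]' >/dev/null
python3 - <<'E'
from h import *
from plant import read_camera
s=dict(np.load("scene1.npz"));print("tip proj @lift",proj(s,[.5131,.3509,.168]))
a=[]
for n in("scene","top"):
    r=read_camera(n);np.savez(n+"2.npz",**r);a.append(r["color"])
    for z in(0.168,0.255):print(n,proj(r,[.6265,-.0343,z]))
cv2.imwrite("pics/over.png",np.hstack([cv2.resize(a[0][90:270,120:300],(400,400),interpolation=3),cv2.resize(a[1][150:310,260:420],(400,400),interpolation=3)]))
need([.6265,-.0343,.106],2.356)
E
```

```text
time_s: 7.03
tcp_pos: [0.6272, -0.0357, 0.235]
eef_rot: [[-0.706, 0.708, -0.003], [0.708, 0.706, -0.0], [0.002, -0.002, -1.0]]
wrist_force: [0.4, 0.1, -1.5]
finger_gap: 0.0239
grasp_force: 88.4
tip proj @lift [400.50912483 202.77486645]
scene [188.82746407 195.88857854]
scene [179.21928342 161.71839995]
top [370.52192559 171.74219554]
top [383.12695387 154.79262102]
t 7.38 tcp [ 0.6272 -0.0323  0.2362] shift [ -1.1  -1.8 130.2] yaw 2.357 turn 0.001 tilt [-0.001   0.0003] gap 0.024 F [-0.   0.2 -1.7] q [-0.11  0.35  1.05  0.    1.74 -0.9 ]
```

View pics/over.png

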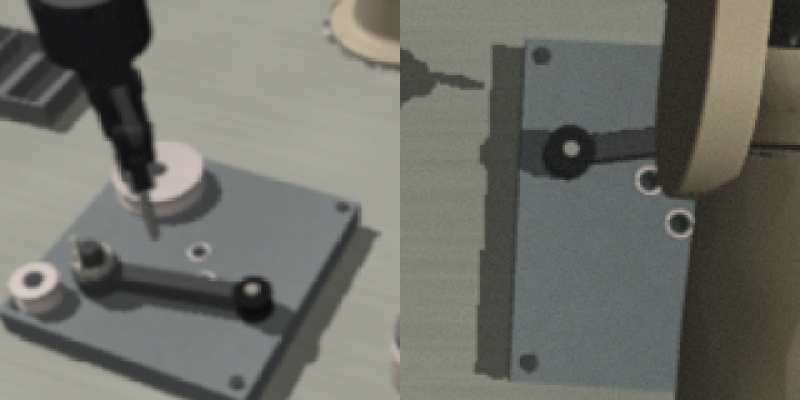

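Tip at crop (155,238), i.e. scene pixel (190,197), within about 1 px of the prediction for TCP−68 mm, so it is on the clockwise side of the bar. Lowering now.

```bash
python3 -m crank '[[[-0.5,-0.8,10,0,0,0,0.9],[0,0,18,0,0,0,0.9],[0,0,20,0,0,0,0.9],[0,0,20,0,0,0,0.9],[0,0,20,0,0,0,0.9],[0,0,18,0,0,0,0.9],[0,0,12,0,0,0,0.9],[0,0,6,0,0,0,0.9],[0,0,4,0,0,0,0.9],[0,0,0,0,0,0,0.9],[0,0,0,0,0,0,0.9]]]'
python3 - <<'E'
from h import *
need([.6265,-.0343,.108],2.356)
P=np.array([.6015,-.1363]);a=np.linspace(1.33,2.36,18)
w=P+.105*np.c_[np.cos(a),np.sin(a)];from plant import state
R=np.array(state()["eef_rot"])[:2,:2];print((np.diff(w,axis=0)@R*1e3).round(1).tolist(),w[-1])
E
```

```text
time_s: 8.3
tcp_pos: [0.6278, -0.0343, 0.1098]
eef_rot: [[-0.707, 0.707, 0.002], [0.707, 0.707, -0.0], [-0.001, 0.001, -1.0]]
wrist_force: [0.5, 0.1, -0.3]
finger_gap: 0.0238
grasp_force: 88.4
t 8.3 tcp [ 0.6278 -0.0343  0.1098] shift [ 0.9 -0.9  1.8] yaw 2.356 turn 0.0 tilt [ 0.0016 -0.0003] gap 0.0238 F [ 0.5  0.1 -0.3] q [-0.11  0.41  1.23 -0.    1.5  -0.9 ]
[[5.3, -3.5], [5.1, -3.8], [4.9, -4.1], [4.6, -4.4], [4.4, -4.6], [4.1, -4.9], [3.8, -5.1], [3.4, -5.3], [3.1, -5.5], [2.8, -5.7], [2.4, -5.9], [2.1, -6.0], [1.7, -6.1], [1.3, -6.2], [0.9, -6.3], [0.6, -6.3], [0.2, -6.4]] [ 0.52697178 -0.06233687]
```

```bash
python3 -m crank '[[[5.3,-3.5,0,0,0,0,0.9],[5.1,-3.8,0,0,0,0,0.9],[4.9,-4.1,0,0,0,0,0.9],[4.6,-4.4,0,0,0,0,0.9],[4.4,-4.6,0,0,0,0,0.9],[4.1,-4.9,0,0,0,0,0.9],[3.8,-5.1,0,0,0,0,0.9],[3.4,-5.3,0,0,0,0,0.9],[0,0,0,0,0,0,0.9],[0,0,0,0,0,0,0.9]]]'
python3 -m crank '[[[3.1,-5.5,0,0,0,0,0.9],[2.8,-5.7,0,0,0,0,0.9],[2.4,-5.9,0,0,0,0,0.9],[2.1,-6,0,0,0,0,0.9],[1.7,-6.1,0,0,0,0,0.9],[1.3,-6.2,0,0,0,0,0.9],[0.9,-6.3,0,0,0,0,0.9],[0.6,-6.3,0,0,0,0,0.9],[0.2,-6.4,0,0,0,0,0.9],[0,0,0,0,0,0,0.9],[0,0,0,0,0,0,0.9]]]' 
python3 - <<'E'
from h import *
from plant import read_camera
a=[]
for n in("scene","top"):
    r=read_camera(n);np.savez(n+"3.npz",**r);a.append(r["color"])
    for z in(0.04,0.108+.0185):print(n,proj(r,[.5277,-.0616,z]))
cv2.imwrite("pics/push.png",np.hstack([cv2.resize(a[0][140:260,140:260],(500,500),interpolation=3),cv2.resize(a[1][180:280,310:410],(300,300)).copy() if 0 else cv2.copyMakeBorder(cv2.resize(a[1][180:280,310:410],(300,300)),0,200,0,0,0)]))
need([.5277,-.0616,.108],2.356)
E
```

```text
time_s: 9.13
tcp_pos: [0.5768, -0.0345, 0.1091]
eef_rot: [[-0.707, 0.708, 0.001], [0.708, 0.707, 0.0], [-0.0, 0.001, -1.0]]
wrist_force: [3.0, 0.7, 1.3]
finger_gap: 0.0239
grasp_force: 88.5
time_s: 10.05
tcp_pos: [0.5274, -0.0623, 0.1088]
eef_rot: [[-0.706, 0.708, -0.0], [0.708, 0.706, 0.0], [0.001, 0.0, -1.0]]
wrist_force: [3.3, 1.6, -0.5]
finger_gap: 0.0236
grasp_force: 88.5
scene [209.28927457 201.58810337]
scene [203.23338014 174.76814274]
top [372.09382103 238.51182785]
top [382.88002165 232.3728578 ]
t 10.15 tcp [ 0.5277 -0.062   0.1088] shift [0.3 0.3 0.8] yaw 2.356 turn -0.0 tilt [-0.0002  0.0003] gap 0.0238 F [ 3.2  2.5 -0.6] q [-0.19  0.14  1.55  0.    1.45 -0.97]
```

View pics/push.png

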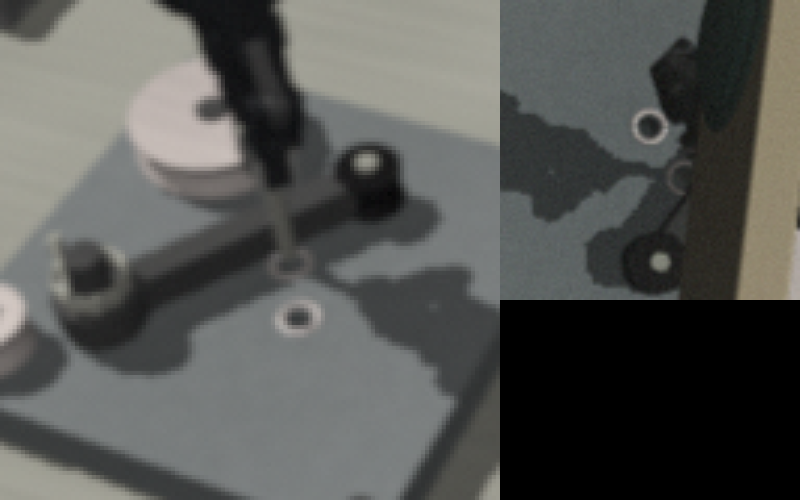

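The arm is swung back with the shank on its clockwise side. The tip is at crop (290,251), just above the far bush at (291,264), and the near hole at (299,317) is free. Lowering with force checks.

```bash
python3 -m crank '[[[0.2,0.2,2,0,0,0,0.9],[0,0,2,0,0,0,0.9],[0,0,2,0,0,0,0.9],[0,0,2,0,0,0,0.9],[0,0,2,0,0,0,0.9],[0,0,2,0,0,0,0.9],[0,0,0,0,0,0,0.9],[0,0,0,0,0,0,0.9]]]'
python3 -c "
from h import *
need([.5277,-.0616,.077],2.356)"
```

```text
time_s: 10.82
tcp_pos: [0.5274, -0.062, 0.0962]
eef_rot: [[-0.707, 0.707, -0.001], [0.707, 0.707, -0.0], [0.001, -0.001, -1.0]]
wrist_force: [2.7, 3.0, -3.1]
finger_gap: 0.0238
grasp_force: 88.6
t 10.82 tcp [ 0.5274 -0.062   0.0962] shift [ 0.   0.5 19.2] yaw 2.356 turn -0.0 tilt [-0.001 -0.   ] gap 0.0238 F [ 2.7  3.  -3.1] q [-0.19  0.16  1.56 -0.    1.42 -0.97]
```

```bash
python3 -m crank '[[[0,0,3,0,0,0,0.9],[0,0,3,0,0,0,0.9],[0,0,3,0,0,0,0.9],[0,0,3,0,0,0,0.9],[0,0,2,0,0,0,0.9],[0,0,1,0,0,0,0.9],[0,0,0,0,0,0,0.9],[0,0,0,0,0,0,0.9]]]'
python3 -m crank '[[[0,0,1,0,0,0,0.9],[0,0,1,0,0,0,0.9],[0,0,1,0,0,0,0.9],[0,0,0.5,0,0,0,0.9],[0,0,0,0,0,0,0.9],[0,0,0,0,0,0,0.9]]]'
```

```text
time_s: 11.48
tcp_pos: [0.5275, -0.0619, 0.0813]
eef_rot: [[-0.707, 0.707, -0.001], [0.707, 0.707, -0.0], [0.0, -0.001, -1.0]]
wrist_force: [2.8, 3.4, -2.8]
finger_gap: 0.0237
grasp_force: 88.6
time_s: 11.98
tcp_pos: [0.5278, -0.0619, 0.0784]
eef_rot: [[-0.707, 0.707, 0.0], [0.707, 0.707, -0.0], [-0.0, 0.0, -1.0]]
wrist_force: [3.3, 3.4, 0.5]
finger_gap: 0.024
grasp_force: 88.6
```

```bash
python3 -m crank '[[[0,0,0.6,0,0,0,0.9],[0,0,0.6,0,0,0,0.9],[0,0,0.6,0,0,0,0.9],[0,0,0,0,0,0,0.9],[0,0,0,0,0,0,0.9]]]'
```

```text
time_s: 12.4
tcp_pos: [0.5283, -0.0622, 0.0782]
eef_rot: [[-0.707, 0.707, 0.002], [0.707, 0.707, -0.001], [-0.002, 0.001, -1.0]]
wrist_force: [-1.6, 4.4, 10.8]
finger_gap: 0.024
grasp_force: 89.9
```

Bottom reached (10.8 N upward; TCP z 78 mm matches fully seated). Release and retreat straight up.

```bash
python3 -m crank '[[[0,0,-1,0,0,0,0.8],[0,0,0,0,0,0,0.6],[0,0,0,0,0,0,0.45],[0,0,0,0,0,0,0.35],[0,0,0,0,0,0,0.35],[0,0,0,0,0,0,0.35]]]'
python3 -m crank '[[[0,0,-5,0,0,0,0.35],[0,0,-10,0,0,0,0.35],[0,0,-20,0,0,0,0.35],[0,0,-25,0,0,0,0.35],[0,0,-25,0,0,0,0.35],[0,0,-25,0,0,0,0.35],[0,0,-25,0,0,0,0.35],[0,0,-15,0,0,0,0.35]]]'
python3 -m crank '[[[-15,20,0,0,0,0,0.35],[-15,25,0,0,0,0,0.35],[-15,25,0,0,0,0,0.35],[-15,25,0,0,0,0,0.35],[-15,25,0,0,0,0,0.35],[-15,25,0,0,0,0,0.35],[0,0,0,0,0,0,0.35],[0,0,0,0,0,0,0.35]]]'
python3 - <<'E'
from h import *
from plant import read_camera
a=[]
for n in("scene","top"):
    r=read_camera(n);np.savez(n+"4.npz",**r);a.append(r["color"])
    print(n,proj(r,[.5277,-.0616,.11]),proj(r,[.5277,-.0616,.034]))
cv2.imwrite("pics/end.png",np.hstack([cv2.resize(a[0][100:260,120:280],(400,400),interpolation=3),cv2.resize(a[1],(400,300))[:, :] if 0 else cv2.resize(a[1][160:310,300:450],(400,400),interpolation=3)]))
E
```

```text
time_s: 12.9
tcp_pos: [0.5274, -0.0621, 0.0771]
eef_rot: [[-0.707, 0.708, -0.001], [0.708, 0.707, -0.0], [0.0, -0.001, -1.0]]
wrist_force: [-0.3, 0.7, 0.0]
finger_gap: 0.0557
grasp_force: 0.0
time_s: 13.57
tcp_pos: [0.5283, -0.0621, 0.232]
eef_rot: [[-0.707, 0.707, 0.005], [0.707, 0.707, -0.001], [-0.004, 0.003, -1.0]]
wrist_force: [0.3, -0.3, 0.1]
finger_gap: 0.0555
grasp_force: 0.0
time_s: 14.23
tcp_pos: [0.6944, -0.0227, 0.2259]
eef_rot: [[-0.707, 0.707, -0.003], [0.707, 0.707, -0.0], [0.002, -0.002, -1.0]]
wrist_force: [-0.2, 0.7, 0.3]
finger_gap: 0.0553
grasp_force: 0.0
scene [204.46109501 180.20536837] [209.67670274 203.30392064]
top [380.6249237  233.65634763] [371.43163589 238.88871077]
```

View pics/end.png

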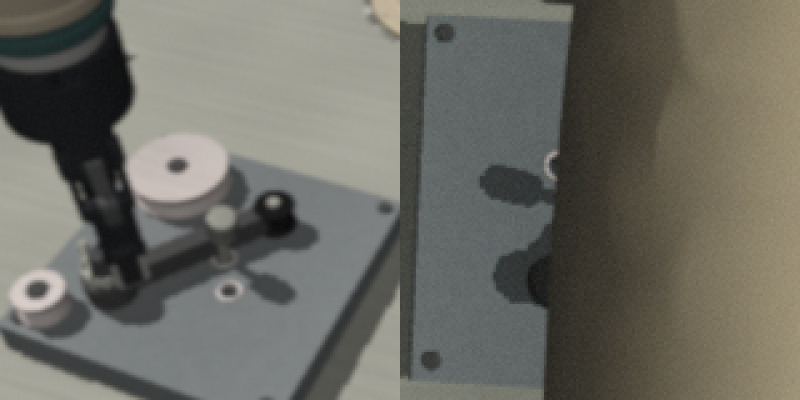

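The pin stands in the far hole with the bar resting on it, head top at crop (221,216), i.e. scene pixel (208,186). The near hole at crop (229,290) is empty. The head leans slightly away from the arm, so I'll quantify the tilt and the arm angle before handing in.

```bash
python3 - <<'E'
from h import *
s=dict(np.load("scene4.npz"));F=np.array([.5277,-.0616,.034]);P=np.array([.6015,-.1363,.0])
g=cv2.cvtColor(s["color"],6)
c=onz(s,120+221/2.5,100+214/2.5,.109);print("head top",c,"off",(c-F)*1e3,"tilt about mouth",np.hypot(*(c-F)[:2])/.076)
r=onz(s,120+273/2.5,100+201/2.5,.065);d=r-P;print("roller",r,np.hypot(*d[:2]),"joint",np.arctan2(d[1],d[0])+.053-1.745)
for n in("0","4"):
    h=cv2.cvtColor(np.load(f"scene{n}.npz")["color"],40)[160:280,290:345]
    m=cv2.inRange(h,(3,120,40),(18,255,255));print("bottle",cv2.moments(m,True)["m10"]/m.astype(bool).sum(),m.astype(bool).sum())
a,b=[np.load(f"scene{n}.npz")["color"][160:280,290:345].astype(int) for n in"04"];print("diff bottle/jar",abs(a-b).mean())
E
```

```text
head top [ 0.53916799 -0.0463441   0.109     ] off [11.46799462 15.25590494 75.        ] tilt about mouth 0.2511254226365103
roller [ 0.47011815 -0.03351241  0.065     ] 0.1668127088599214 joint 0.7857021999915177
bottle 38.951977401129945 354
bottle 38.925925925925924 351
diff bottle/jar 9.797929292929293
```

Arm at about 0.79 rad, bystanders unmoved; the tilt estimate (0.20 to 0.25) is too close to the limit to trust a single view. I'll clear the top view and measure it with two rays.

```bash
python3 -m crank '[[[0,-39,0,0,0,0,0.35],[0,-39,0,0,0,0,0.35],[0,-39,0,0,0,0,0.35],[0,-39,0,0,0,0,0.35],[0,-39,0,0,0,0,0.35],[0,-39,0,0,0,0,0.35],[0,-39,0,0,0,0,0.35],[0,-39,0,0,0,0,0.35],[0,-39,0,0,0,0,0.35],[0,-39,0,0,0,0,0.35],[0,-39,0,0,0,0,0.35],[0,-39,0,0,0,0,0.35]]]'
python3 -m crank '[[[0,-30,0,0,0,0,0.35],[0,-30,0,0,0,0,0.35],[0,-30,0,0,0,0,0.35],[0,0,0,0,0,0,0.35]]]' >/dev/null
python3 - <<'E'
from h import *
from plant import read_camera
a=[]
for n in("scene","top"):
    r=read_camera(n);np.savez(n+"5.npz",**r);a.append(r["color"])
cv2.imwrite("pics/end2.png",np.hstack([cv2.resize(a[0][165:225,180:240],(400,400),interpolation=3),cv2.resize(a[1][205:265,335:395],(400,400),interpolation=3)]))
E
```

```text
time_s: 15.33
tcp_pos: [0.3604, -0.3545, 0.2294]
eef_rot: [[-0.706, 0.708, 0.002], [0.708, 0.706, -0.003], [-0.004, -0.0, -1.0]]
wrist_force: [0.5, 0.3, 0.8]
finger_gap: 0.0553
grasp_force: 0.0
```

View pics/end2.png

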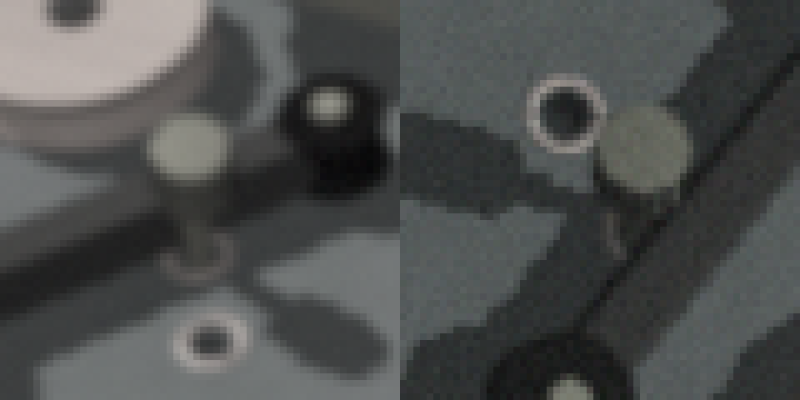

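Left: head top at scene pixel (207.9,186.6). Right: head top at top pixel (371.5,226.8), with the near hole empty and the bar resting on the pin. Triangulating.

```bash
python3 - <<'E'
from h import *
t=dict(np.load("top5.npz"));s=dict(np.load("scene5.npz"))
F=np.array([.5277,-.0616,.034])
p,e=tri(t,(371.5,226.8),s,(207.9,186.6));d=p-F;print(p,e,d*1e3)
for z in(.107,.109):print(onz(t,371.5,226.8,z)-F, onz(s,207.9,186.6,z)-F)
L=np.hypot(*d[:2])
# axis length head top->tip 117 mm; top height gives tip z for a tilt th
for th in(.15,.2,.23,.25,.3):
    print(th,"tip depth",(p[2]-.117*np.cos(th)-.034)*1e3,"tip offset mm",(L-.117*np.sin(th))*1e3*1,"lat at mouth",(L-.075*np.tan(th))*1e3)
E
```

```text
[ 0.54077583 -0.04660437  0.1072598 ] 0.0008021720327666002 [13.07583082 14.99563109 73.25979537]
[0.01296544 0.01532392 0.073     ] [0.01290578 0.01441645 0.073     ]
[0.01265007 0.01577079 0.075     ] [0.01459073 0.01560741 0.075     ]
0.15 tip depth -42.42642074500363 tip offset mm 2.411625093354318 lat at mouth 8.560745238393299
0.2 tip depth -41.407994233911964 tip offset mm -3.3484251102567364 lat at mouth 4.692633929614991
0.23 tip depth -40.65917284211555 tip offset mm -6.777483660851617 lat at mouth 2.335134416405534
0.25 tip depth -40.10295796663212 tip offset mm -9.050376640013756 lat at mouth 0.7452425011877095
0.3 tip depth -38.51457385418258 tip offset mm -14.679977586611297 lat at mouth -3.3043321279563087
```

Head top is 107 mm up and about 20 mm off, consistent with a pin fully down (about 26 mm deep) leaning about 0.2 rad. That is the lean the hole's play allows: the 14 mm bore and 10 mm shank, with the tip on the far wall, cap it at 0.23 rad. A re-seat would settle the same way, so I'm handing in.

```bash
python3 -c "
from plant import sign_off,state
print(sign_off(),state()['time_s'])"
```

```text
the job is handed in; nothing more can be done
the job is handed in; nothing more can be done
```

I handed the job in with the pin fully down in the far hole, the tensioner arm held on it at about 0.79 rad, and the bottle and jar undisturbed; no verdict came back, and the one close call is the pin's lean: about 0.24 ± 0.02 rad from the images, at most about 0.23 by the hole's play, against the 0.25 limit.

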